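# Clear the paperweight and flip open the seal pad case

## Task

Open the red seal pad case for stamping, with light fingertip pushes only: pinch, lift or carry nothing. First, with the lid still shut, slide the glass paperweight along the ledge to either side until no part of it is in front of the case; then push the lid up by its front lip and over until it leans back on its stop and stays open by its own weight. Leave the case, the two jade seals, the grinding stone and the acrylic box where they stand, and the paperweight upright.

Things in the scene. Friction and masses are not known exactly. Their poses are not given: they have to be found in the camera images.
- case: Red ceramic seal pad case with a flip-top lid, a loose 0.8 kg box on the ledge: 100 mm (its x, front to back) by 120 mm (its y), 34 mm high without lid, 44 mm with the shut lid. Origin: centre of its underside. z is up; its front, where the lid's lip is, faces its own -x (roughly to the robot's right, world -y, up to 0.4 rad off). Holds a solid red pad inside.
- lid (a joint): Hinge of the case's lid: 0 shut, grows as the lid swings up and back (rad), stop at 1.95 (leaning back). The 0.18 kg, 9 mm thick lid swings freely, no spring or latch: let go below about 1.45 it falls shut, beyond about 1.5 it falls open and rests at the stop. The shut lid covers the case's 100 x 120 mm top, its underside 1 mm above the rim (35 mm above the ledge).
- hinge (a point): Middle of the hinge axis: in the case's frame at x +50 mm, y 0, z +34 mm. The axis runs along the case's y; it does not move with the lid. The lid's front edge is 100 mm from it.
- lip (a point): Middle of the outer end of the dark red thumb lip; moves with the lid. The lip is a plate 60 mm wide, 30 mm long and 6 mm thick that flares from the lid's front edge forwards and up at 45 degrees, so a finger can push from below and in front on its underside. When shut this point is in the case's frame at x -71 mm, y 0, z +56 mm; below the lip there is free air down to the ledge in front of the case's upright front wall (x -50 mm).
- paperweight: Clear glass cube, 50 mm edge, 0.31 kg, loose, standing flat on the ledge in front of the lip (centre 108 to 118 mm in front of the case's centre, up to 15 mm to either side, turned up to 0.25 rad). Origin: centre of its underside, z up.
- seal_a: Jade-green square resin seal, 28 x 28 mm, 60 mm tall, loose, upright. Leave it. Origin: centre of its underside.
- seal_b: Second jade-green square resin seal, 28 x 28 mm, 60 mm tall, loose, upright. Leave it. Origin: centre of its underside.
- stone: Black grinding stone with a shallow well, 100 x 70 mm, 18 mm high, loose. Leave it. Origin: centre of its underside. Seals and stone stand beside and behind the case, never in front of it. 
- tiers: Clear two-tier acrylic stacking box, 110 (x) x 150 (y) x 92 mm high, loose, behind the case (on its hinge side). Leave it. Origin: centre of its underside.
Things that resemble listed ones, but are neither listed nor needed, are in the scene too. Leave any brown, purple or yellow look-alike of the seal_a alone.

How it is judged (in metres and radians):
On the way, in this order (a step that is already met when the one before it is completed fails the run):
1. paperweight slid wholly to one side of the case, upright, lid still shut ((y of paperweight in the frame of case above 0.08 m or y of paperweight in the frame of case below -0.08 m) and value of joint lid below 0.15 rad and angle between paperweight's own z axis and vertical below 0.15 rad), for 0.2 s.
2. lid flipped over to its open stop (value of joint lid above 1.85 rad), for 0.2 s.
At the end, for the whole second after the job is handed in: Lid at rest beyond 1.85 rad; paperweight upright on the ledge, its centre over 80 mm left or right of the case's middle line; case level and within 30 mm of its start; seals, stone and acrylic box upright, within 20 mm of where they stood (value of joint lid above 1.85 rad and velocity of joint lid between -0.1 and 0.1 rad/s and (y of paperweight in the frame of case above 0.08 m or y of paperweight in the frame of case below -0.08 m) and angle between paperweight's own z axis and vertical below 0.15 rad and height (world z) of paperweight below 0.006 m and linear speed of paperweight below 0.02 m/s and distance of case from where it was at the start of the episode below 0.03 m and angle between case's own z axis and vertical below 0.1 rad and not (distance of any of seal_a, seal_b, stone, tiers from where it was at the start of the episode above 0.02 m or angle between any of seal_a, seal_b, stone, tiers's own z axis and vertical above 0.25 rad)); the robot touches nothing.
It fails at once if paperweight lifted or tipped over (height (world z) of paperweight above 0.012 m or angle between paperweight's own z axis and vertical above 0.5 rad).
It fails at once if case lifted, tipped or shoved more than 30 mm (height (world z) of case above 0.012 m or angle between case's own z axis and vertical above 0.3 rad or distance of case from where it was at the start of the episode above 0.03 m).
It fails at once if paperweight or lid pinched or pushed hard (over 18 N) by the fingers (contact force between the fingers and paperweight above 18 N or contact force between the fingers and lid above 18 N).
It fails at once if a seal, the stone or the acrylic box disturbed (distance of any of seal_a, seal_b, stone, tiers from where it was at the start of the episode above 0.02 m or angle between any of seal_a, seal_b, stone, tiers's own z axis and vertical above 0.25 rad).
It also fails if it takes over 48 s, if anything falls off the work surface, if the arm or the gripper's body presses on something with over 40 N, if the wrist force passes 120 N, or if a joint passes its speed limit or range.

## Robot

A 7-joint arm with a two-finger parallel gripper is mounted at the origin on the work surface. World frame = base frame: x ahead of the robot, y to its left, z up, the work surface at z = 0. Lengths are in mm, angles in degrees, forces in N, time in s.
With the tool pointing down it reaches from about 425 to 875 mm from the base axis. Payload 4.7 kg.
Tool frame: the origin (TCP) lies on the front face of the gripper's body, between the roots of the fingers; the fingertips stand 70 mm ahead of it and the grasp point (between the pads) lies 51 mm ahead of it; y points along the fingers, x is the direction in which the jaws open and shut, and the axes are right-handed (so a half turn about y gives the same grasp; the last joint's range is limited). The gripper opens to 87 mm and grips with 3 to 60 N. Pads are 19 mm wide; open, the fingers measure 117 mm over their backs; the gripper's body (75 mm by 190 mm) begins 51 mm behind the grasp point.
Start: joints at [-72.703, 18.392, -4.016, 83.108, 1.295, 78.541, -3.26], TCP at [184.521, 623.274, 292.287] pointing down, gripper open.
Joint ranges: [-163.93, 163.93], [-17.29, 119.83], [-79.2, 71.16], [3.27, 140.29], [-89.18, 269.18], [5.43, 117.66], [-154.24, 154.24]. Speed limits (degrees/s): [147.25, 147.25, 180, 180, 180, 180, 180].

## Interface

Orientations are given as [roll, pitch, yaw] about the fixed x, y, z axes, in that order (R = Rz(yaw) Ry(pitch) Rx(roll)).
In Python, from rig import manip gives the robot as it stands.
- The arm moves only by the tool jog_arm, never from a script. Its argument "motion" is a list that holds one entry, the list of rows, each a list of 7 numbers: the shift along the tool's x, y, z in cm, then the turn, a rotation vector about the tool's x, y, z in degrees, then the opening, from 0 (shut) to 1 (fully open). A call has 1 to 8 rows; each row is the pose to reach, as a shift and turn from the pose measured when the call began, along the tool's axes at that moment; what a row does not reach only later rows make up. A row lasts 1/10 s, in which the tool goes at most 50 mm and 8.59 degrees, less where a joint would pass 70% of its speed; a pose out of reach is approached as far as the arm can. A call with a gripper value outside its range is refused whole. The fingers move at their own pace and stop on an object; the grip force is fixed at half the most. Time passes only in rows, so rows that repeat a pose let the fingers close. It gives the time, the measured TCP pose, the force and the opening at its end, in the units of the state.
- manip.sense(): the state, without advancing time (a new reading comes with each control period).
- manip.grab_frame(name): name is "side" or "top" or "wrist"; returns a dict with "frame" (480x640x3 uint8, blue, green, red), "z_map" (480x640 float32, mm along the optical axis (not along the pixel's ray), 0 where there is no reading), "camera_matrix" (3x3 intrinsics, pixels), "xyz" and "orientation" of the camera in the world. Camera axes: x right, y up, looking along -z (the intrinsics and any distortion apply to the point x, -y, -z); pixel columns grow to the right and rows downward; lengths in mm; the calibration is good to about 2 mm. A picture is of the moment at which its call begins.
- manip.job_done(): hands the job in, once; it reports no verdict.
The state is a dict: "clock": time; "qpos": joint angles; "dq": joint speeds; "joint_torque": joint torques, N m; "position": TCP position; "tcp_rot": TCP orientation; "wrist_force": force on the tool from outside, world axes, zero at the start; "wrist_torque": the same for the moment, N m; "grip_width": finger opening in mm.
Only numpy, scipy, OpenCV 4.12 (cv2) and the standard library are available. Lean on these libraries where they do the work, as an engineer would, in place of code of your own. Each camera call takes 0.05 s, during which the arm holds its last target.

## Working session

There is one attempt and no reset: what is moved stays moved. The work goes in short steps, Python scripts to look and compute and a tool call to move; the robot and the scene stay as the last step left them, time stands still between calls to the robot, and variables do not carry over. Pictures are saved under pics/ and viewed, and the job is handed in when it is done.

Besides the shell and the picture viewer there is one more tool, called after ">>>" as a command line: name --argument value ..., lists and objects as JSON in quotes. jog_arm: Moves the arm, as the interface text tells. Its arguments: {"type":"object","properties":{"motion":{"type":"array","items":{"type":"array","items":{"type":"array","items":{"type":"number"}}}}},"required":["motion"]}

```bash
ls; mkdir -p pics; python3 - <<'E'
from rig import manip
import cv2,numpy as np
print(manip.sense())
for n in ["side","top","wrist"]:
    f=manip.grab_frame(n); cv2.imwrite(f"pics/{n}0.png",f["frame"]); print(n,f["camera_matrix"],f["xyz"],f["orientation"],[k for k in f])
    np.savez(f"pics/{n}0.npz",**{k:np.array(v) for k,v in f.items()})
E
```

```text
pics
{'clock': 0.0, 'qpos': array([-72.701593  ,  18.43848504,  -4.01599977,  83.17719492,
         1.29492744,  78.54019643,  -3.25989946]), 'dq': array([ 0.01123759, -0.03649761, -0.03276882,  0.07430105,  0.05380132,
        0.00463316,  0.02560332]), 'joint_torque': array([ 1.53140440e-04, -4.91287100e+01, -4.03871946e-01, -3.12535608e+01,
       -6.39124797e-02,  4.33156290e-02,  1.65786582e-04]), 'position': array([184.42101976, 622.83516271, 291.14787116]), 'tcp_rot': array([-90.00563854,   0.11063209,  73.51191838]), 'wrist_force': array([-0.07264941,  0.66337999,  0.14869859]), 'wrist_torque': array([0.04252152, 0.03656487, 0.05900717]), 'grip_width': 87.03256902806956}
side [[589.28113219   0.         334.33867149]
 [  0.         589.28113219 234.50654941]
 [  0.           0.           1.        ]] [438.58396663 843.11721419 663.72868308] [ 5.12213012e+01  1.11057277e-01 -1.65465609e+02] ['frame', 'z_map', 'camera_matrix', 'xyz', 'orientation']
top [[441.07842791   0.         318.26090079]
 [  0.         441.07842791 238.4209543 ]
 [  0.           0.           1.        ]] [584.4873779  126.15020441 733.12145875] [  0.47805634   2.5144113  -90.38368712] ['frame', 'z_map', 'camera_matrix', 'xyz', 'orientation']
wrist [[406.16876263   0.         318.69064761]
 [  0.         406.16876263 232.29738173]
 [  0.           0.           1.        ]] [117.84653431 642.35419761 383.57859606] [-14.81996405   0.14580631  73.54982481] ['frame', 'z_map', 'camera_matrix', 'xyz', 'orientation']
```

View pics/side0.png

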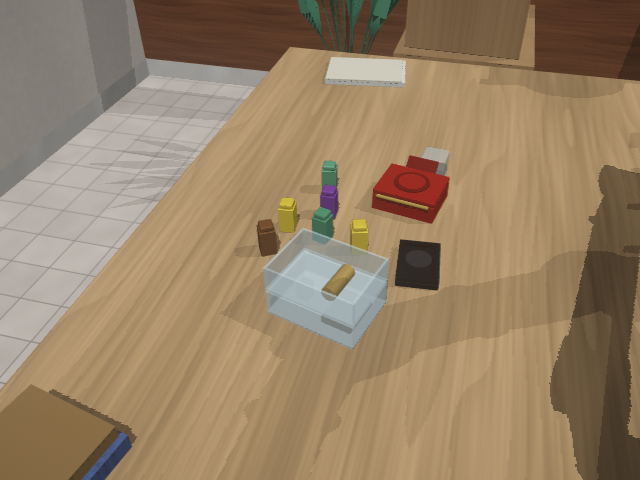

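View pics/top0.png

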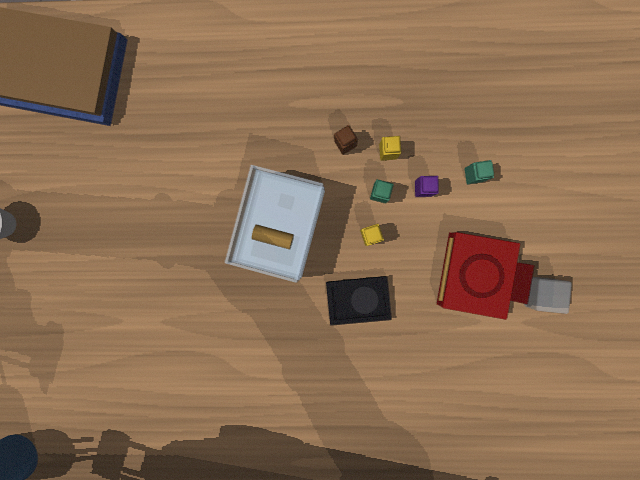

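View pics/wrist0.png

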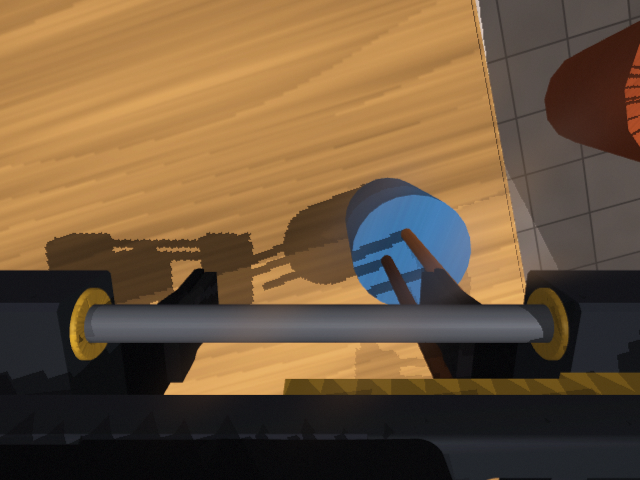

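The top view shows the red case at (480,275), with the gold hinge rod on its left at (445,270) and the lip at (524,283). The glass cube is at (551,294), the stone at (360,300), the seals at (381,190) and (480,172), and the acrylic box at (275,222). Nothing else looks like the case or the cube; the look-alikes are the yellow, purple and brown seals at (391,147), (372,235), (427,186) and (345,139).

```bash
cat > h.py <<'E'
import numpy as np,cv2
from scipy.spatial.transform import Rotation as R
def ray(f,px):
    K=f["camera_matrix"]; M=R.from_euler("xyz",f["orientation"],degrees=True).as_matrix()
    px=np.atleast_2d(px).astype(float)
    d=np.c_[(px[:,0]-K[0,2])/K[0,0],-(px[:,1]-K[1,2])/K[1,1],-np.ones(len(px))]
    return f["xyz"],d@M.T
def plane(f,px,z):
    o,d=ray(f,px); s=(z-o[2])/d[:,2]; return o+d*s[:,None]
def cloud(f,mask):
    v,u=np.nonzero(mask&(f["z_map"]>0)); o,d=ray(f,np.c_[u,v]); return o+d*f["z_map"][v,u][:,None],np.c_[u,v]
def load(n): return dict(np.load(f"pics/{n}.npz"))
E
python3 - <<'E'
from h import *
for n in ["top0","side0"]:
    f=load(n); b=f["frame"].astype(int); B,G,Rr=b[...,0],b[...,1],b[...,2]
    red=(Rr>70)&(G<50)&(B<60)
    if n=="side0": red[:,:360]=0;red[230:]=0;
    P,u=cloud(f,red); 
    top=(abs(P[:,2]-44)<3); print(n,len(P),np.percentile(P[:,2],[1,50,90,99]),top.sum())
    r=cv2.minAreaRect(P[top][:,:2].astype(np.float32)); print("lid rect",r, cv2.boxPoints(r))
    lip=P[:,2]>49; print("lip",lip.sum(),P[lip].min(0),P[lip].max(0),P[lip].mean(0))
    if n=="top0": win=(slice(260,330),slice(525,590))
    else: win=(slice(135,185),slice(405,465))
    m=np.zeros(red.shape,bool); m[win]=True; m&=(abs(Rr-B)<25)
    P,u=cloud(f,m); print("glass",len(P),np.percentile(P[:,2],[5,25,50,75,95]))
    t=abs(P[:,2]-50)<4
    if t.sum()>20: print(cv2.minAreaRect(P[t][:,:2].astype(np.float32)),cv2.boxPoints(cv2.minAreaRect(P[t][:,:2].astype(np.float32))), t.sum())
    im=f["frame"]
    c=im[215:335,420:600] if n=="top0" else im[130:230,360:470]
    cv2.imwrite(f"pics/crop_{n}.png",cv2.resize(c,None,fx=4,fy=4,interpolation=cv2.INTER_CUBIC))
E
```

```text
top0 5893 [ 4.50312276 43.35744844 47.43953024 57.57598765] 4655
lid rect ((594.5477294921875, 9.094161987304688), (371.1884765625, 144.3404541015625), 58.868289947509766) [[ 436.8178   -112.458466]
 [ 560.37054  -187.08353 ]
 [ 752.27765   130.64679 ]
 [ 628.7249    205.27185 ]]
lip 406 [ 491.0293165  -166.10311839   49.03227222] [762.24622916 122.93743421  62.28178899] [ 528.65701489 -144.58308195   54.11137053]
glass 1402 [14.25388864 45.36830039 47.85102588 48.96760825 50.32813931]
((501.8337707519531, -194.0311279296875), (63.49612808227539, 48.74479293823242), 83.71800994873047) [[ 474.1338  -222.92169]
 [ 522.5859  -228.25543]
 [ 529.53375 -165.14056]
 [ 481.08167 -159.80682]] 1026
side0 4263 [-351.99576953   41.01787502   46.70122259   56.14590501] 1759
lid rect ((530.4546508789062, -96.01780700683594), (111.3843002319336, 119.28952026367188), 79.49056243896484) [[ 461.6523   -139.89667 ]
 [ 578.9408   -161.65477 ]
 [ 599.25696   -52.138947]
 [ 481.9685    -30.380844]]
lip 205 [ 492.14033833 -165.79990818   49.00102083] [549.32028596 -73.04042342  60.08253702] [ 521.2295191  -151.59904885   53.37822146]
glass 394 [22.08655317 43.7124466  48.02980499 49.18857317 50.47176598]
((500.0810241699219, -197.9942626953125), (48.7810173034668, 47.48448944091797), 81.88375854492188) [[ 473.1331  -218.7885 ]
 [ 520.14197 -225.49245]
 [ 527.02893 -177.20003]
 [ 480.02008 -170.49608]] 286
```

View pics/crop_top0.png

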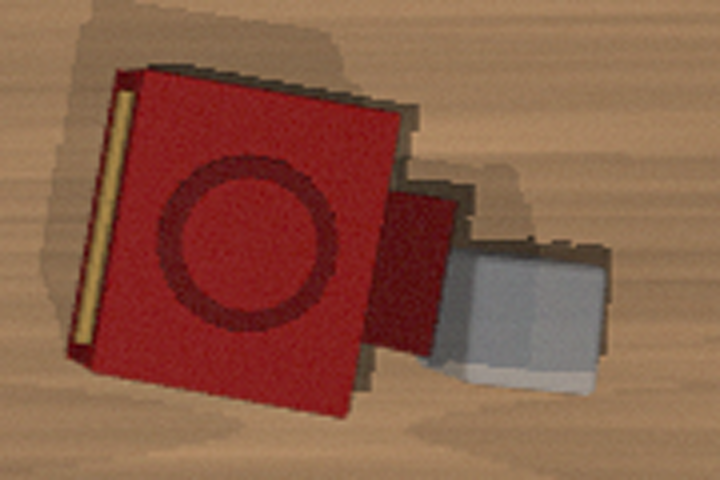

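```bash
python3 - <<'E'
from h import *
f=load("top0")
a=np.array([[148,68],[402,115],[347,417],[92,372]])/4+[420-.4,215-.4]
p=plane(f,a,44);print("lid",p.round(1),p.mean(0),[np.linalg.norm(p[i]-p[(i+1)%4]).round(1) for i in range(4)])
g=np.array([[474,255],[607,268],[595,393],[465,367]])/4+[420-.4,215-.4]
print("glass50",plane(f,g[:2],50).round(1))
l=np.array([[460,201],[432,357],[390,190],[362,346]])/4+[420-.4,215-.4]
print("lip end",plane(f,l[:2],57).round(1),"base",plane(f,l[2:],44).round(1))
for n in ["top0","side0"]:
    f=load(n); b=f["frame"].astype(int); B,G,Rr=b[...,0],b[...,1],b[...,2]
    red=(Rr>70)&(G<60)&(B<60)
    P,u=cloud(f,red)
    k=(abs(P[:,0]-530)<110)&(abs(P[:,1]+95)<95)&(abs(P[:,2]-44)<2.5)
    r=cv2.minAreaRect(P[k][:,:2].astype(np.float32)); print(r,cv2.boxPoints(r).round(1))
# other objects
f=load("top0");
for nm,px,z in [("seal",(480,170),60),("seal",(381,188),60),("purple",(428,183),60),("stoneR",(390,300),18),("tiersR",(323,185),92)]: print(nm,plane(f,[px],z).round(0))
E
```

```text
lid [[ 599.5  -57.3   44. ]
 [ 580.7 -153.3   44. ]
 [ 465.1 -131.4   44. ]
 [ 482.4  -34.9   44. ]] [531.90963622 -94.23271414  44.        ] [np.float64(97.8), np.float64(117.6), np.float64(98.0), np.float64(119.2)]
glass50 [[ 527.5 -177.1   50. ]
 [ 522.4 -226.2   50. ]]
lip end [[ 548.4 -169.    57. ]
 [ 489.9 -158.1   57. ]] base [[ 552.  -148.5   44. ]
 [ 492.3 -137.3   44. ]]
((531.15478515625, -98.17735290527344), (107.91251373291016, 119.46147155761719), 79.78439331054688) [[ 462.8 -140.7]
 [ 580.4 -161.9]
 [ 599.5  -55.7]
 [ 481.9  -34.5]]
((530.405517578125, -96.10324096679688), (111.11870574951172, 119.35316467285156), 79.3899154663086) [[ 461.5 -139.7]
 [ 578.8 -161.7]
 [ 599.3  -52.5]
 [ 482.   -30.5]]
seal [[692. -89.  60.]]
seal [[666.  60.  60.]]
purple [[673. -11.  60.]]
stoneR [[491.  43.  18.]]
tiersR [[668. 147.  92.]]
```

Case centre is about (531.5, -94), with its x axis at yaw 79.3°. The cube centre is about (500, -199) with its far face normal at yaw -6°, which puts it at case frame (-108, +11). I'll push it toward the robot (case +y). First step is to move over with the fingers closed.

```bash
cat >> h.py <<'E'
from rig import manip
def rel(pos,rpy):
    s=manip.sense(); M=R.from_euler("xyz",s["tcp_rot"],degrees=True); T=R.from_euler("xyz",rpy,degrees=True)
    return np.r_[M.inv().apply(np.array(pos)-s["position"])/10,(M.inv()*T).as_rotvec(degrees=True)].round(2)
E
python3 -c "
from h import *
print(rel([450,250,290],[-90,0,30])); print(rel([557,-205,250],[-90,0,-6]))"
```

```text
[-2.822e+01  1.900e-01 -3.605e+01  4.000e-02  4.351e+01 -8.000e-02]
[-6.881e+01  4.250e+00 -5.922e+01  6.000e-02  7.951e+01 -7.000e-02]
```

>>> jog_arm --motion '[[[-28.2,0,-36,0,43.5,0,0],[-28.2,0,-36,0,43.5,0,0],[-28.2,0,-36,0,43.5,0,0],[-28.2,0,-36,0,43.5,0,0],[-28.2,0,-36,0,43.5,0,0],[-28.2,0,-36,0,43.5,0,0],[-28.2,0,-36,0,43.5,0,0],[-28.2,0,-36,0,43.5,0,0]]]'

```text
clock: 0.95
position: [417.0, 295.3, 291.9]
tcp_rot: [-90.0, 0.0, 30.0]
wrist_force: [1.1, -0.0, 0.7]
grip_width: 30.9
```

```bash
python3 -c "
from h import *
print(manip.sense()); print(rel([557,-205,250],[-90,0,-6]))"
```

```text
{'clock': 0.95, 'qpos': array([-52.9998623 ,   1.18426308,  14.96222763, 103.11364654,
        -0.2752861 ,  75.7932944 ,  -7.95588917]), 'dq': array([28.94343598, -3.08449592, 26.7788034 ,  3.31808468,  0.35586838,
       -0.5793476 , 55.2112578 ]), 'joint_torque': array([ -2.73349464, -31.70954704,  -1.1969104 , -30.20651221,
        -0.09963647,   0.36860713,  -1.03415564]), 'position': array([417.00948413, 295.29579133, 291.90053463]), 'tcp_rot': array([-9.00455935e+01,  4.49823139e-02,  3.00169645e+01]), 'wrist_force': array([ 1.08479616, -0.04782709,  0.69575868]), 'wrist_torque': array([-0.01073992, -0.08875419, -0.01989454]), 'grip_width': 30.87205151122157}
[-1.290e+01  4.240e+00 -5.032e+01  6.000e-02  3.602e+01 -3.000e-02]
```

>>> jog_arm --motion '[[[-12.9,4.2,-50.3,0,36,0,0],[-12.9,4.2,-50.3,0,36,0,0],[-12.9,4.2,-50.3,0,36,0,0],[-12.9,4.2,-50.3,0,36,0,0],[-12.9,4.2,-50.3,0,36,0,0],[-12.9,4.2,-50.3,0,36,0,0],[-12.9,4.2,-50.3,0,36,0,0],[-12.9,4.2,-50.3,0,36,0,0]]]'

```text
clock: 1.75
position: [523.9, -88.5, 260.1]
tcp_rot: [-90.0, -0.0, -6.0]
wrist_force: [1.0, 0.2, 1.6]
grip_width: 0.5
```

```bash
python3 -c "
from h import *
print(manip.sense()['qpos'].round(1)); print(rel([557,-203,200],[-90,0,-6]))"
```

```text
[-29.5   5.2  38.6 103.8  -3.4  72.2   4. ]
[  4.48   6.02 -11.04   0.02   0.04   0.02]
```

>>> jog_arm --motion '[[[4.6,4,-11.2,0,0,0,0],[4.6,6,-11.2,0,0,0,0],[4.6,6,-11.2,0,0,0,0],[4.6,6,-11.2,0,0,0,0],[4.6,6,-11.2,0,0,0,0]]]'

```text
clock: 2.25
position: [557.4, -205.2, 199.3]
tcp_rot: [-90.0, 0.1, -6.1]
wrist_force: [0.3, 0.3, 0.2]
grip_width: 0.6
```

```bash
python3 -c "
from h import *
for n in ['top','side','wrist']:
  f=manip.grab_frame(n); cv2.imwrite(f'pics/{n}1.png',f['frame']); np.savez(f'pics/{n}1.npz',**f)
print(manip.sense()['position'],rel([557,-205,90],[-90,0,-6]))
a=cv2.imread('pics/top1.png')[150:350,400:640];b=cv2.imread('pics/wrist1.png')
cv2.imwrite('pics/m1.png',np.hstack([cv2.resize(a,(400,333)),cv2.resize(b,(400,333))]))
"
```

```text
[ 558.64366008 -203.05931609  200.941181  ] [-0.16 11.09 -0.22 -0.04  0.18  0.09]
```

View pics/m1.png

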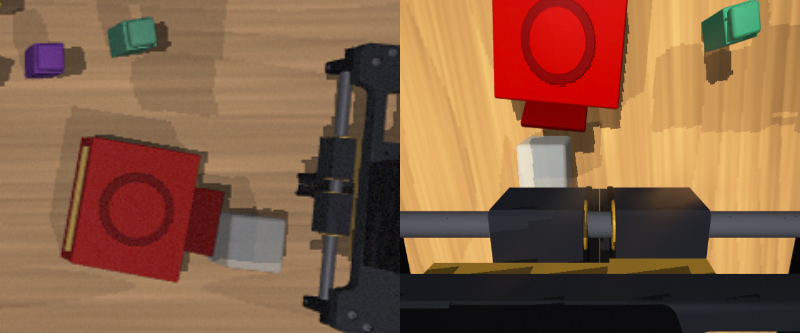

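The left crop (top view) shows the gripper clear of the scene at right. In the wrist view on the right, the cube at (545,160) is left of the closed fingers. I'll descend beside its far face.

>>> jog_arm --motion '[[[0.0,4,0,0,0,0,0],[0,8,0,0,0,0,0],[0,11,0,0,0,0,0],[0,11.1,0,0,0,0,0],[0,11.1,0,0,0,0,0]]]'

```text
clock: 2.9
position: [559.4, -202.0, 90.9]
tcp_rot: [-89.9, -0.1, -5.7]
wrist_force: [0.4, 0.1, 0.7]
grip_width: 0.3
```

```bash
python3 -c "
from h import *
for n in ['top','side','wrist']:
  f=manip.grab_frame(n); cv2.imwrite(f'pics/{n}2.png',f['frame']); np.savez(f'pics/{n}2.npz',**f)
print(manip.sense()['position'],manip.sense()['wrist_force'])
a=cv2.imread('pics/side2.png')[100:280,330:546];b=cv2.imread('pics/wrist2.png')
cv2.imwrite('pics/m2.png',np.hstack([cv2.resize(a,(400,333)),cv2.resize(b,(400,333))]))
"
```

```text
[ 560.42649467 -203.10729646   92.42787613] [0.23092624 0.08242687 0.11005015]
```

View pics/m2.png

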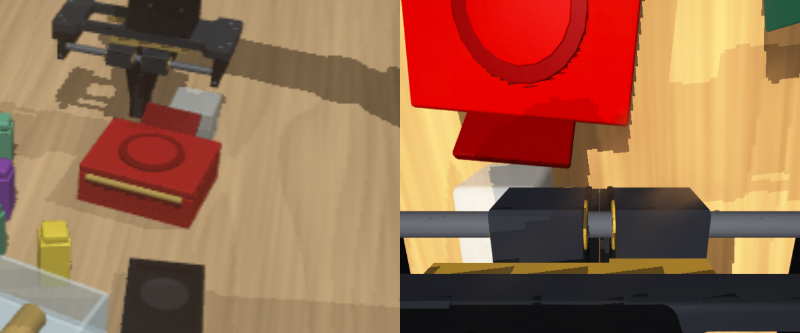

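>>> jog_arm --motion '[[[-0.4,0.5,-0.2,0,0,0,0],[-0.8,0.6,-0.2,0,0,0,0],[-1.1,0.6,-0.2,0,0,0,0],[-1.4,0.6,-0.2,0,0,0,0],[-1.7,0.6,-0.2,0,0,0,0],[-2,0.6,-0.2,0,0,0,0],[-2.3,0.6,-0.2,0,0,0,0],[-2.6,0.6,-0.2,0,0,0,0]]]'

```text
clock: 3.85
position: [534.9, -202.5, 86.6]
tcp_rot: [-90.0, -0.4, -5.8]
wrist_force: [0.9, 0.0, 0.5]
grip_width: 0.5
```

>>> jog_arm --motion '[[[-0.4,0,0,0,0,0,0],[-0.8,0,0,0,0,0,0],[-1.2,0,0,0,0,0,0],[-1.6,0,0,0,0,0,0],[-2,0,0,0,0,0,0],[-2.4,0,0,0,0,0,0],[-2.8,0,0,0,0,0,0],[-3.2,0,0,0,0,0,0]]]'

```text
clock: 4.65
position: [502.8, -199.2, 86.4]
tcp_rot: [-90.0, -0.4, -5.8]
wrist_force: [3.3, -0.5, 0.7]
grip_width: 0.2
```

```bash
python3 -c "
from h import *
for n in ['top','side']:
  f=manip.grab_frame(n); cv2.imwrite(f'pics/{n}3.png',f['frame']); np.savez(f'pics/{n}3.npz',**f)
print(manip.sense()['position'],manip.sense()['wrist_force'],rel([440,-190,90],[-90,0,-6]))
a=cv2.imread('pics/side3.png')[100:280,330:546];b=cv2.imread('pics/top3.png')[200:400,400:640]
cv2.imwrite('pics/m3.png',np.hstack([cv2.resize(a,(400,333)),cv2.resize(b,(400,333))]))
"
```

```text
[ 502.20101753 -199.23106934   86.23547589] [ 0.36446857 -0.65717601  0.61234131] [-6.28 -0.42  0.29 -0.05  0.2   0.37]
```

View pics/m3.png

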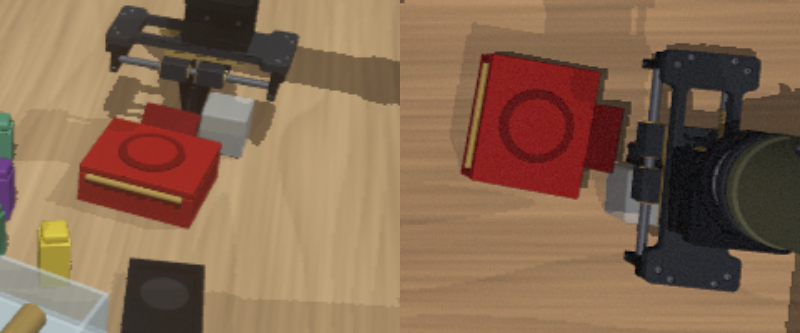

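The side view shows the cube sliding upright ahead of the finger, with the lid still shut. I'll keep pushing.

>>> jog_arm --motion '[[[-0.5,0,0,0,0,0,0],[-1,0,0,0,0,0,0],[-1.5,0,0,0,0,0,0],[-2,0,0,0,0,0,0],[-2.5,0,0,0,0,0,0],[-3,0,0,0,0,0,0],[-3.5,0,0,0,0,0,0],[-4,0,0,0,0,0,0]]]'

```text
clock: 5.55
position: [462.2, -195.2, 86.1]
tcp_rot: [-90.0, -0.4, -5.8]
wrist_force: [2.1, 0.1, 2.2]
grip_width: 0.4
```

>>> jog_arm --motion '[[[-0.5,0,0,0,0,0,0],[-1,0,0,0,0,0,0],[-1.5,0,0,0,0,0,0],[-2,0,0,0,0,0,0],[-2.5,0,0,0,0,0,0],[-3,0,0,0,0,0,0],[-3.3,0,0,0,0,0,0],[-3.3,0,0,0,0,0,0]]]'

```text
clock: 6.35
position: [428.8, -191.8, 85.8]
tcp_rot: [-89.9, -0.4, -5.8]
wrist_force: [2.0, 0.2, 1.2]
grip_width: -0.0
```

>>> jog_arm --motion '[[[0.5,0,0,0,0,0,0],[1.5,0,0,0,0,0,0],[1.5,-5,0,0,0,0,0],[1.5,-10,0,0,0,0,0],[1.5,-14,0,0,0,0,0],[1.5,-14,0,0,0,0,0]]]'

```text
clock: 6.95
position: [446.1, -194.5, 231.1]
tcp_rot: [-89.9, -0.9, -5.8]
wrist_force: [1.0, -0.1, -0.1]
grip_width: 0.4
```

```bash
python3 -c "
from h import *
for n in ['top','side']:
  f=manip.grab_frame(n); cv2.imwrite(f'pics/{n}4.png',f['frame']); np.savez(f'pics/{n}4.npz',**f)
print(manip.sense())
a=cv2.imread('pics/side4.png')[100:280,330:546];b=cv2.imread('pics/top4.png')[200:400,400:640]
cv2.imwrite('pics/m4.png',np.hstack([cv2.resize(a,(400,333)),cv2.resize(b,(400,333))]))
"
```

```text
{'clock': 7.05, 'qpos': array([-24.32038774,  -1.01619348,  44.96912949, 112.66248169,
         0.57221984,  67.67479688,  14.66375631]), 'dq': array([ 0.15654463,  1.47850644, -0.00647048,  2.60103846, -0.02451309,
       -0.27457531, -0.00896871]), 'joint_torque': array([ 1.20530217e-01, -2.07986605e+01, -1.77773447e-01, -3.11563754e+01,
       -4.39657189e-03, -2.15922977e-02, -2.14882992e-02]), 'position': array([ 443.43337109, -193.20588309,  226.3851197 ]), 'tcp_rot': array([-89.9157714 ,  -0.41833956,  -5.76758172]), 'wrist_force': array([ 0.61024855,  0.44350509, -0.26249838]), 'wrist_torque': array([-0.08912927,  0.11986946,  0.05251375]), 'grip_width': 0.331293134399918}
```

View pics/m4.png

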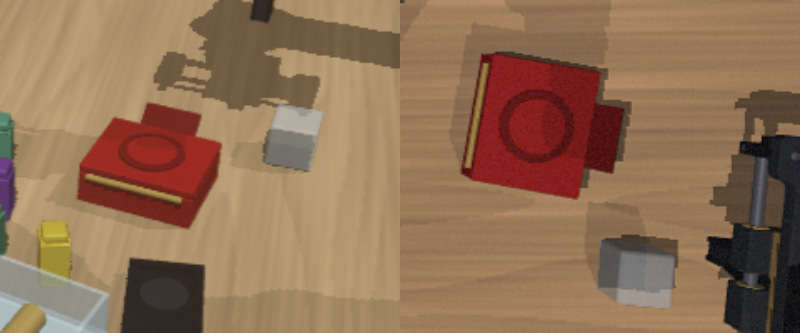

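The cube at (635,272) in the right crop now stands upright, well beside the case. Next I'll measure it and plan the lid push.

```bash
python3 - <<'E'
from h import *
for n in ["top4","side4"]:
    f=load(n); b=f["frame"].astype(int); B,G,Rr=b[...,0],b[...,1],b[...,2]
    P,u=cloud(f,abs(Rr-B)<25)
    k=(abs(P[:,2]-50)<4)&(abs(P[:,0]-400)<60)&(abs(P[:,1]+180)<60)
    r=cv2.minAreaRect(P[k][:,:2].astype(np.float32)); print(n,"cube",r)
    c=np.array(r[0])-[531.5,-94]; print("case frame",c@[.185,.983],c@[-.983,.185])
    P,u=cloud(f,(Rr>70)&(G<60)&(B<60))
    k=(abs(P[:,0]-530)<110)&(abs(P[:,1]+95)<95)&(abs(P[:,2]-44)<2.5)
    print(cv2.minAreaRect(P[k][:,:2].astype(np.float32)))
# lid geometry: hinge origin (50,34); finger rect with end T, half width 9.5, axis up-forward; find smallest theta with no overlap
from scipy.optimize import brentq
def pts(th):
    s=[]
    for x in np.linspace(-50,50,80): s.append((x,35))
    for k in np.linspace(0,30,25): s.append((-52-k*.707,33+k*.707))
    p=np.array(s)-[50,34]; c,q=np.cos(th),np.sin(th)
    return np.c_[p[:,0]*c+p[:,1]*q,-p[:,0]*q+p[:,1]*c]+[50,34]
def theta(T,t,hw=9.5):
    ax=np.array([-np.cos(t),np.sin(t)]); nn=np.array([np.sin(t),np.cos(t)])
    for th in np.linspace(0,1.95,391):
        d=pts(th)-T; a=d@ax; n=d@nn; ins=(a>0)&(abs(n)<hw)
        if not ins.any(): return th
    return 9
t=np.radians(45)
for hw in (6,9.5):
  print("hw",hw)
  for T in [(-80,20),(-70,26),(-64,28),(-64,40),(-62,55),(-57,70),(-50,85),(-40,98),(-28,108),(-15,114),(0,118),(15,118),(30,116),(40,114),(50,112),(60,110)]:
    print(T,round(theta(np.array(T),t,hw),2),end=" ")
E
```

```text
top4 cube ((392.54595947265625, -189.93173217773438), (49.36526107788086, 49.2444953918457), 85.01029205322266)
case frame -120.00739022827149 118.84445138549805
((531.1127319335938, -98.58651733398438), (109.12675476074219, 119.49423217773438), 79.72218322753906)
side4 cube ((391.9366455078125, -187.34193420410156), (51.25923538208008, 47.65815353393555), 84.61499786376953)
case frame -117.57434190368652 119.92251963806152
((530.4462280273438, -97.48466491699219), (115.72219848632812, 119.42784881591797), 79.69973754882812)
hw 6
(-80, 20) 0.0 (-70, 26) 0.0 (-64, 28) 0.0 (-64, 40) 0.03 (-62, 55) 0.0 (-57, 70) 0.0 (-50, 85) 0.0 (-40, 98) 0.0 (-28, 108) 0.0 (-15, 114) 0.0 (0, 118) 0.0 (15, 118) 0.0 (30, 116) 0.0 (40, 114) 0.0 (50, 112) 0.0 (60, 110) 0.0 hw 9.5
(-80, 20) 0.0 (-70, 26) 0.0 (-64, 28) 0.0 (-64, 40) 0.08 (-62, 55) 0.2 (-57, 70) 0.0 (-50, 85) 0.0 (-40, 98) 0.0 (-28, 108) 0.0 (-15, 114) 0.0 (0, 118) 0.0 (15, 118) 0.0 (30, 116) 0.0 (40, 114) 0.0 (50, 112) 0.0 (60, 110) 0.0
```

```bash
python3 - <<'E'
from h import *
def pts(th):
    s=[]
    for x in np.linspace(-50,50,150): s.append((x,35))
    for k in np.linspace(0,30,50): s.append((-52-k*.707,33+k*.707))
    p=np.array(s)-[50,34]; c,q=np.cos(th),np.sin(th)
    return np.c_[p[:,0]*c+p[:,1]*q,-p[:,0]*q+p[:,1]*c]+[50,34]
for td in (45,35):
 for hw in (5,9.5):
  t=np.radians(td);ax=np.array([-np.cos(t),np.sin(t)]); nn=np.array([np.sin(t),np.cos(t)])
  th=0; W=np.array([(-85,15),(-66,26),(-66,40),(-64,55),(-60,70),(-50,88),(-38,102),(-22,114),(-5,122),(12,124),(30,124),(45,122),(55,122)],float)
  print(td,hw)
  for i in range(len(W)-1):
    for s in np.linspace(0,1,25)[1:]:
      T=W[i]+s*(W[i+1]-W[i])
      # top-most finger: treat everything below the finger's top surface as pushing
      while th<1.95:
        d=pts(th)-T; ins=(d@ax>0)&(abs(d@nn)<hw)
        if not ins.any(): break
        r=np.argmax(ins); th+=.002
    d=pts(th)-T; k=np.argmin(np.maximum(np.maximum(-(d@ax),abs(d@nn)-hw),0)); rr=np.hypot(*(pts(th)[k]-[50,34]))
    print(W[i+1],round(th,2),"r",rr.round(),end="; ")
  print()
E
```

```text
45 5
[-66.  26.] 0 r 104.0; [-66.  40.] 0.0 r 113.0; [-64.  55.] 0.13 r 113.0; [-60.  70.] 0.27 r 114.0; [-50.  88.] 0.46 r 113.0; [-38. 102.] 0.63 r 111.0; [-22. 114.] 0.84 r 108.0; [ -5. 122.] 1.04 r 105.0; [ 12. 124.] 1.22 r 102.0; [ 30. 124.] 1.38 r 95.0; [ 45. 122.] 1.54 r 91.0; [ 55. 122.] 1.65 r 92.0; 
45 9.5
[-66.  26.] 0 r 104.0; [-66.  40.] 0.05 r 110.0; [-64.  55.] 0.19 r 111.0; [-60.  70.] 0.32 r 112.0; [-50.  88.] 0.51 r 111.0; [-38. 102.] 0.68 r 110.0; [-22. 114.] 0.88 r 109.0; [ -5. 122.] 1.07 r 106.0; [ 12. 124.] 1.27 r 102.0; [ 30. 124.] 1.42 r 98.0; [ 45. 122.] 1.58 r 95.0; [ 55. 122.] 1.68 r 95.0; 
35 5
[-66.  26.] 0 r 102.0; [-66.  40.] 0 r 114.0; [-64.  55.] 0.13 r 114.0; [-60.  70.] 0.26 r 115.0; [-50.  88.] 0.45 r 113.0; [-38. 102.] 0.63 r 111.0; [-22. 114.] 0.83 r 109.0; [ -5. 122.] 1.03 r 106.0; [ 12. 124.] 1.21 r 102.0; [ 30. 124.] 1.38 r 96.0; [ 45. 122.] 1.54 r 92.0; [ 55. 122.] 1.64 r 93.0; 
35 9.5
[-66.  26.] 0 r 104.0; [-66.  40.] 0.05 r 112.0; [-64.  55.] 0.18 r 112.0; [-60.  70.] 0.31 r 114.0; [-50.  88.] 0.49 r 113.0; [-38. 102.] 0.66 r 112.0; [-22. 114.] 0.86 r 110.0; [ -5. 122.] 1.05 r 108.0; [ 12. 124.] 1.25 r 103.0; [ 30. 124.] 1.41 r 99.0; [ 45. 122.] 1.56 r 96.0; [ 55. 122.] 1.67 r 96.0;
```

```bash
cat >> h.py <<'E'
CX=np.array([.185,.983,0])/np.hypot(.185,.983); CY=np.array([-CX[1],CX[0],0]); C0=np.array([531.5,-94,0])
def cw(p): return C0+CX*p[0]+CY*p[1]+np.array([0,0,p[2]])
def tgt(Tx,Tz,t=45,y=-8):
    t=np.radians(t); d=CX*np.cos(t)-np.array([0,0,np.sin(t)]); x=-CY; z=np.cross(x,d)
    return cw((Tx,y,Tz))-70*d, R.from_matrix(np.c_[x,d,z])
def relT(Tx,Tz,t=45,y=-8):
    s=manip.sense(); M=R.from_euler("xyz",s["tcp_rot"],degrees=True); p,T=tgt(Tx,Tz,t,y)
    return np.r_[M.inv().apply(p-s["position"])/10,(M.inv()*T).as_rotvec(degrees=True)].round(2)
def tipcase():
    s=manip.sense(); M=R.from_euler("xyz",s["tcp_rot"],degrees=True).as_matrix(); T=s["position"]+70*M[:,1]-C0
    return np.array([T@CX,T@CY,T[2]]).round(1), np.degrees(np.arcsin(-M[2,1])).round(1), s["wrist_force"].round(1), s["clock"]
E
python3 -c "
from h import *
print(tgt(-130,130)[0],tgt(-130,130)[1].as_euler('xyz',degrees=True)); print(relT(-130,130))"
```

```text
[ 506.16347783 -271.88030825  179.49747468] [-45.          0.        -10.6583615]
[ 7.    4.73 -7.2  44.87  4.8  -1.53]
```

>>> jog_arm --motion '[[[3,1,-3.5,8,1,0,0],[6,2,-7,16,2,0,0],[7,3,-7.2,24,3,-1,0],[7,4,-7.2,32,4,-1,0],[7,4.7,-7.2,40,4.8,-1.5,0],[7,4.7,-7.2,44.9,4.8,-1.5,0],[7,4.7,-7.2,44.9,4.8,-1.5,0]]]'

```text
clock: 7.75
position: [503.3, -273.9, 174.2]
tcp_rot: [-44.8, 0.6, -11.0]
wrist_force: [0.1, 0.8, -0.4]
grip_width: 0.3
```

```bash
python3 -c "
from h import *
print(tipcase(),manip.sense()['qpos'].round(1),manip.sense()['tcp_rot'])
print(relT(-110,50),relT(-95,20),relT(-66,26),relT(-66,34))
for n in ['top','side','wrist']:
  f=manip.grab_frame(n); cv2.imwrite(f'pics/{n}5.png',f['frame'])
a=cv2.imread('pics/side5.png')[60:280,300:564];b=cv2.imread('pics/wrist5.png')
cv2.imwrite('pics/m5.png',np.hstack([cv2.resize(a,(400,333)),cv2.resize(b,(400,333))]))
"
```

```text
(array([-132.4,   -5.3,  124.9]), np.float64(44.8), array([ 0.1,  0.8, -0.4]), 7.75) [ 13.2  35.9  41.5  93.1 -52.6  98.6  56. ] [-44.83273263   0.59457444 -11.01231494]
[ 0.31  6.86 -3.71 -0.17 -0.67 -0.17] [ 0.33 10.04 -4.78 -0.17 -0.67 -0.17] [ 0.31 11.68 -2.31 -0.17 -0.67 -0.17] [ 0.3  11.11 -1.74 -0.17 -0.67 -0.17]
```

View pics/m5.png

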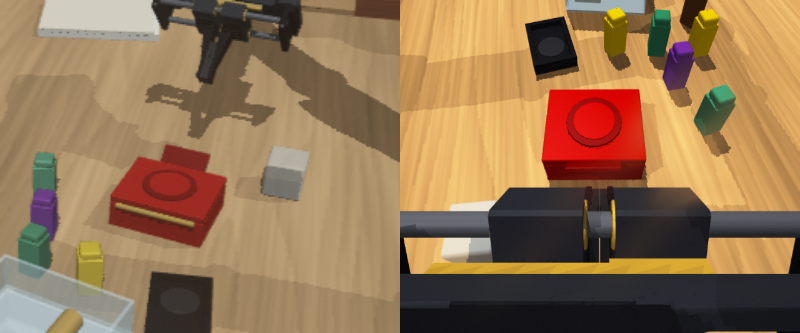

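The reach works. In the side view the tapered fingers at (210,70) point down at the lip, the lid is shut and the cube is off to the side at (287,172). Next I'll slip the tip under the lip.

```bash
python3 -c "
from h import *
print(tipcase())
for a in [(-115,60),(-100,30),(-90,24),(-68,26)]: print(a,relT(*a,y=-11))
"
```

```text
(array([-129.5,   -7.9,  129.5]), np.float64(45.0), array([-0.7,  1.3, -0.3]), 7.9)
(-115, 60) [ 0.31  5.94 -3.89  0.05 -0.03 -0.09]
(-100, 30) [ 0.31  9.12 -4.95  0.05 -0.03 -0.09]
(-90, 24) [ 0.31 10.25 -4.66  0.05 -0.03 -0.09]
(-68, 26) [ 0.31 11.67 -2.97  0.05 -0.03 -0.09]
```

>>> jog_arm --motion '[[[0.2,3,-2,0,0,0,0],[0.3,5.9,-3.9,0,0,0,0],[0.3,8,-4.7,0,0,0,0],[0.3,9.1,-4.9,0,0,0,0],[0.3,10.2,-4.7,0,0,0,0],[0.3,10.2,-4.7,0,0,0,0],[0.3,10.2,-4.7,0,0,0,0]]]'

```text
clock: 8.6
position: [517.0, -233.7, 74.9]
tcp_rot: [-45.1, -0.0, -10.6]
wrist_force: [-0.3, 0.0, -0.8]
grip_width: 0.2
```

```bash
python3 -c "
from h import *
for n in ['side','wrist']:
  f=manip.grab_frame(n); cv2.imwrite(f'pics/{n}6.png',f['frame'])
print(tipcase())
for a in [(-80,25),(-68,26),(-66,33)]: print(a,relT(*a,y=-11))
a=cv2.imread('pics/side6.png')[60:280,300:564];b=cv2.imread('pics/wrist6.png')
cv2.imwrite('pics/m6.png',np.hstack([cv2.resize(a,(400,333)),cv2.resize(b,(400,333))]))
"
```

```text
(array([-91.5, -11.4,  25.2]), np.float64(45.1), array([-0.9, -1. , -0.6]), 8.7)
(-80, 25) [-0.04  0.82  0.78  0.12  0.03  0.01]
(-68, 26) [-0.04  1.6   1.7   0.12  0.03  0.01]
(-66, 33) [-0.04  1.24  2.34  0.12  0.03  0.01]
```

View pics/m6.png

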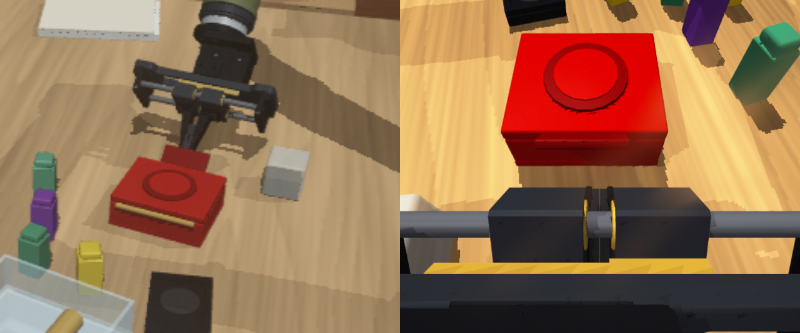

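The tip is in front of the lip, and the body clears the cube. I'll slide in and start the lift.

>>> jog_arm --motion '[[[0,0.4,0.4,0,0,0,0],[0,0.8,0.8,0,0,0,0],[0,1.2,1.2,0,0,0,0],[0,1.6,1.7,0,0,0,0],[0,1.6,1.7,0,0,0,0]]]'

```text
clock: 9.2
position: [521.3, -210.1, 75.6]
tcp_rot: [-45.1, -0.0, -10.5]
wrist_force: [-0.0, 0.1, 0.3]
grip_width: 0.5
```

```bash
python3 -c "
from h import *
print(tipcase())
for a in [(-66,40),(-64,55),(-60,70)]: print(a,relT(*a,y=-11))
"
```

```text
(array([-66.5, -11.4,  26.1]), np.float64(45.1), array([-0. ,  0.1,  0.3]), 9.2)
(-66, 40) [-0.05 -0.95  1.02  0.05  0.11 -0.05]
(-64, 55) [-0.05 -1.87  2.22  0.05  0.11 -0.05]
(-60, 70) [-0.05 -2.65  3.56  0.05  0.11 -0.05]
```

>>> jog_arm --motion '[[[0,-0.3,0.3,0,0,0,0],[0,-0.6,0.6,0,0,0,0],[0,-0.95,1,0,0,0,0],[0,-1.25,1.4,0,0,0,0],[0,-1.55,1.8,0,0,0,0],[0,-1.85,2.2,0,0,0,0],[0,-2.25,2.9,0,0,0,0],[0,-2.65,3.6,0,0,0,0]]]'

```text
clock: 10.0
position: [522.5, -203.3, 120.4]
tcp_rot: [-45.0, -0.0, -10.6]
wrist_force: [-0.2, 0.2, -1.2]
grip_width: 0.4
```

```bash
python3 -c "
from h import *
for n in ['side','wrist']:
  f=manip.grab_frame(n); cv2.imwrite(f'pics/{n}7.png',f['frame'])
print(tipcase())
for a in [(-50,88),(-38,102),(-22,114)]: print(a,relT(*a,y=-11))
a=cv2.imread('pics/side7.png')[60:280,300:564];b=cv2.imread('pics/wrist7.png')
cv2.imwrite('pics/m7.png',np.hstack([cv2.resize(a,(400,333)),cv2.resize(b,(400,333))]))
"
```

```text
(array([-59.7, -11.9,  71.7]), np.float64(45.1), array([-0.1, -1.8, -0.1]), 10.1)
(-50, 88) [-0.08 -0.47  1.83  0.06  0.21  0.  ]
(-38, 102) [-0.08 -0.61  3.67  0.06  0.21  0.  ]
(-22, 114) [-0.07 -0.33  5.65  0.06  0.21  0.  ]
```

View pics/m7.png

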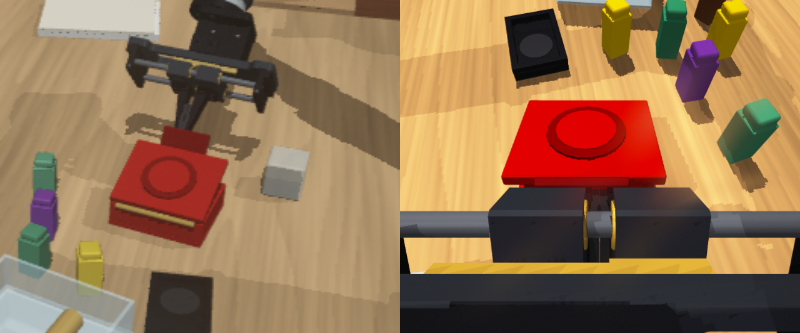

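The lid is rising: it's tilted open in both views and the case hasn't moved. I'll continue along the arc.

>>> jog_arm --motion '[[[0,-0.15,0.6,0,0,0,0],[0,-0.3,1.2,0,0,0,0],[0,-0.45,1.8,0,0,0,0],[0,-0.5,2.4,0,0,0,0],[0,-0.55,3,0,0,0,0],[0,-0.6,3.7,0,0,0,0],[0,-0.5,4.6,0,0,0,0],[0,-0.35,5.6,0,0,0,0]]]'

```text
clock: 10.9
position: [529.9, -166.1, 163.9]
tcp_rot: [-45.0, -0.2, -10.5]
wrist_force: [-0.2, -1.8, 1.5]
grip_width: 1.0
```

```bash
python3 -c "
from h import *
for n in ['side','wrist']:
  f=manip.grab_frame(n); cv2.imwrite(f'pics/{n}8.png',f['frame'])
print(tipcase(),manip.sense()['qpos'].round(1))
for a in [(-5,122),(12,124),(30,124)]: print(a,relT(*a,y=-11))
a=cv2.imread('pics/side8.png')[60:280,300:564];b=cv2.imread('pics/wrist8.png')
cv2.imwrite('pics/m8.png',np.hstack([cv2.resize(a,(400,333)),cv2.resize(b,(400,333))]))
"
```

```text
(array([-20.3, -12. , 115. ]), np.float64(44.9), array([-0.3, -1. ,  1.3]), 11.0) [  3.1  30.   39.8 101.5 -54.7  90.   51.4]
(-5, 122) [-0.09  0.59  1.58 -0.05  0.38 -0.05]
(12, 124) [-0.08  1.65  2.92 -0.05  0.38 -0.05]
(30, 124) [-0.07  2.92  4.19 -0.05  0.38 -0.05]
```

View pics/m8.png

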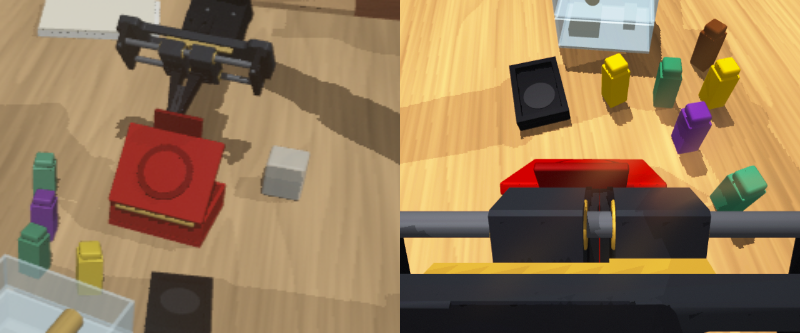

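>>> jog_arm --motion '[[[0,0.2,0.55,0,0,0,0],[0,0.4,1.1,0,0,0,0],[0,0.6,1.6,0,0,0,0],[0,0.95,2.05,0,0,0,0],[0,1.3,2.5,0,0,0,0],[0,1.65,2.9,0,0,0,0],[0,2.1,3.35,0,0,0,0],[0,2.5,3.8,0,0,0,0]]]'

```text
clock: 11.8
position: [538.3, -120.2, 173.4]
tcp_rot: [-44.9, -0.2, -10.3]
wrist_force: [-0.4, 0.1, 0.2]
grip_width: 0.7
```

```bash
python3 -c "
from h import *
for n in ['side','wrist']:
  f=manip.grab_frame(n); cv2.imwrite(f'pics/{n}9.png',f['frame'])
print(tipcase(),manip.sense()['qpos'].round(1))
for a in [(30,124),(45,122),(60,121)]: print(a,relT(*a,y=-11))
a=cv2.imread('pics/side9.png')[60:280,300:564];b=cv2.imread('pics/wrist9.png')
cv2.imwrite('pics/m9.png',np.hstack([cv2.resize(a,(400,333)),cv2.resize(b,(400,333))]))
"
```

```text
(array([ 25.8, -11.4, 124.1]), np.float64(44.9), array([-0. , -1.4, -0. ]), 11.9) [ -1.2  26.8  39.1 104.  -55.1  87.3  47.8]
(30, 124) [-0.05  0.31  0.3  -0.1   0.44 -0.15]
(45, 122) [-0.04  1.51  1.22 -0.1   0.44 -0.15]
(60, 121) [-0.03  2.65  2.21 -0.1   0.44 -0.15]
```

View pics/m9.png

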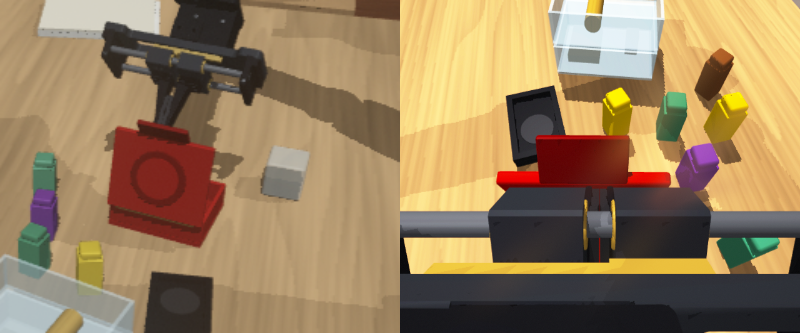

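The lid is nearly upright. I'll push it over centre.

>>> jog_arm --motion '[[[0,0.4,0.4,0,0,0,0],[0,0.8,0.7,0,0,0,0],[0,1.2,1,0,0,0,0],[0,1.6,1.3,0,0,0,0],[0,2,1.65,0,0,0,0],[0,2.4,2,0,0,0,0],[0,2.7,2.3,0,0,0,0],[0,2.7,2.3,0,0,0,0]]]'

```text
clock: 12.7
position: [544.8, -83.8, 170.9]
tcp_rot: [-44.9, -0.2, -10.2]
wrist_force: [-0.2, -0.1, -0.6]
grip_width: 0.2
```

```bash
python3 -c "
from h import *
for n in ['side','wrist']:
  f=manip.grab_frame(n); cv2.imwrite(f'pics/{n}10.png',f['frame'])
print(tipcase())
for a in [(-60,130),(-150,150)]: print(a,relT(*a,y=-11))
a=cv2.imread('pics/side10.png')[60:280,300:564];b=cv2.imread('pics/wrist10.png')
cv2.imwrite('pics/m10.png',np.hstack([cv2.resize(a,(400,333)),cv2.resize(b,(400,333))]))
"
```

```text
(array([ 61.1, -11.1, 121.4]), np.float64(44.9), array([ 0. , -0.9,  0.2]), 12.8)
(-60, 130) [-0.12 -9.19 -7.93 -0.09  0.44 -0.14]
(-150, 150) [ -0.17 -16.97 -12.87  -0.09   0.44  -0.14]
```

View pics/m10.png

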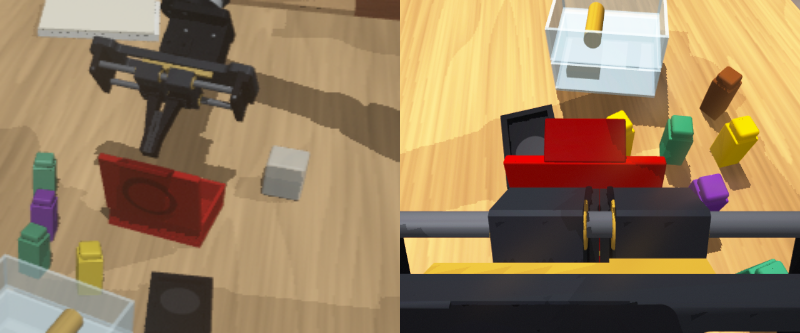

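The lid has fallen back to its stop, clear of the finger. Now I'll retreat.

>>> jog_arm --motion '[[[0,-2,-1.8,0,0,0,0],[0,-5,-4.4,0,0,0,0],[0,-9,-8,0,0,0,0],[0,-13,-10.5,0,0,0,0],[0,-17,-12.9,0,0,0,0],[0,-17,-12.9,0,0,0,0],[0,-17,-12.9,0,0,0,0]]]'

```text
clock: 13.5
position: [506.4, -294.8, 199.3]
tcp_rot: [-45.0, -0.2, -10.4]
wrist_force: [0.3, 0.5, 0.0]
grip_width: 0.4
```

```bash
python3 -c "
from h import *
for n in ['side','top']:
  f=manip.grab_frame(n); cv2.imwrite(f'pics/{n}11.png',f['frame']); np.savez(f'pics/{n}11.npz',**f)
  b=f['frame'].astype(int); B,G,Rr=b[...,0],b[...,1],b[...,2]
  P,u=cloud(f,abs(Rr-B)<25)
  k=(abs(P[:,2]-50)<4)&(abs(P[:,0]-400)<60)&(abs(P[:,1]+180)<60)
  r=cv2.minAreaRect(P[k][:,:2].astype(np.float32)); c=np.array(r[0])-C0[:2]; print('cube',c@CX[:2],c@CY[:2])
  P,u=cloud(f,(Rr>60)&(G<60)&(B<60))
  q=np.c_[(P-C0)@CX,(P-C0)@CY,P[:,2]]; k=(abs(q[:,1])<65)&(q[:,0]>25)&(q[:,0]<130)&(q[:,2]>50)&(q[:,2]<115)
  if k.sum()>50:
    m=np.polyfit(q[k][:,2],q[k][:,0],1); print('lid angle rad',np.pi/2+np.arctan(m[0]),k.sum())
print(tipcase())
a=load('top0')['frame'];b=load('top11')['frame'];cv2.imwrite('pics/m11.png',np.vstack([a[120:330,220:600],b[120:330,220:600]]))
a=cv2.imread('pics/side11.png')[60:280,300:564];cv2.imwrite('pics/m12.png',cv2.resize(a,None,fx=2.5,fy=2.5))
"
```

```text
cube -116.37103627460372 120.0322154065264
lid angle rad 1.9261007101725909 1496
cube -119.91421563823894 119.08556968617128
lid angle rad 1.9500700611757833 324
(array([-149.2,  -12.6,  149.8]), np.float64(44.8), array([0.4, 0.2, 0.5]), 13.6)
```

View pics/m11.png

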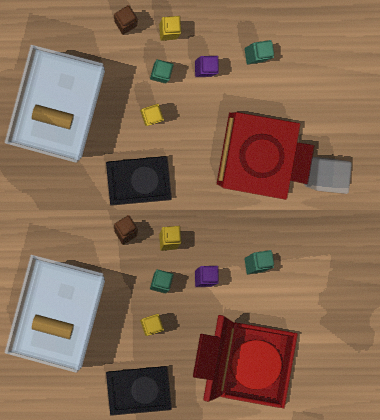

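View pics/m12.png

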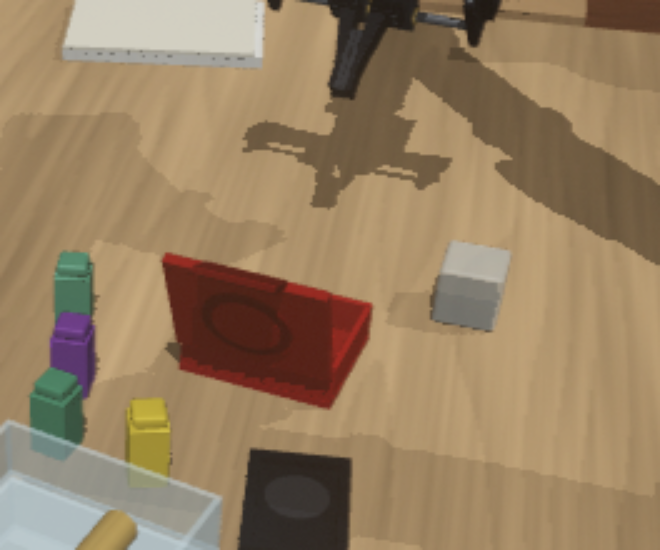

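The lid is at its stop with the red pad showing, the cube stands upright to the side, and everything else matches the first picture. The fingers are clear, so I'm handing in.

```bash
python3 -c "
from rig import manip
print(manip.job_done())"
```

```text
the job is handed in; nothing more can be done
None
```

The seal pad case is open with its lid resting on the stop, and I handed the job in at about 13.6 s of the 48 s allowed; the hand-in gives no verdict. With closed fingertips I slid the glass paperweight about 108 mm toward the robot. I then tilted the tool 45°, pushed the lip up from below along the hinge arc, let the lid fall open and backed off.

Last checks, from the pictures just before handing in:
- **Lid:** it measured 1.93 rad in the side view and 1.95 rad in the top view.
- **Paperweight:** it stands upright, about 119–120 mm to the side of the case's middle line.
- **Case, seals, stone and acrylic box:** compared by eye with the first top picture, they have not visibly moved. I measured the case's position only before the lid push, not after.
- **Force and contact:** the wrist force readings I took stayed under about 4 N. They were taken between moves rather than continuously, and the fingertip contact force itself is not reported. The fingers were clear of everything at the end.

The two cameras put the paperweight 2–4 mm apart in its distance in front of the case. No check failed.

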